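Change the torch over to its other supply valve

TASK

Change the torch over to its other supply line: push the upright flat-blade valve handle, now pulled out, fully home, and only then pull the round valve knob fully out until it clicks in its detent; the two must never both be open. Leave the other things on the bench where they are.

Things in the scene. Friction and masses are not known exactly. Their poses are not given: they have to be found in the camera images.
- blade_valve: Fixed slide valve with the flat-blade handle (left or right of the other). Steel foot 110x100x8 mm; aluminium block 80 (x) x 60 (y), top 75 mm up, small cap on it to 81 mm; brass hose ports to 53 mm either side. Origin: centre of the foot's underside, on the bench. Its own -x is the way the handle pulls out, roughly towards the robot (yaw within 0.35 rad). Front face 40 mm ahead (-x) of the origin, gland nut 8 mm more.
- blade_valve_knob (a joint): Travel of the blade handle, m, along its valve's -x: 0 = fully home (shut), 0.040 = out at its stop (open). An over-centre spring detent holds it at both ends: starting it off either end takes about 8 N, falling towards the middle; past the middle (0.020) it snaps on to the other end by itself. Starts pulled out (0.040).
- blade_valve_grip (a point): Centre of the blade handle: an upright flat black blade, 36 mm (x) x 12 mm thick (y) x 56 mm high. It sits on a level 12 mm steel stem 50 mm above the bench, with a 20 mm steel collar behind it. Moves with the handle; axes as its valve's (-x pulls out). 90 mm ahead (-x) of the valve's origin when home, 130 mm when out.
- round_valve: Fixed slide valve with the round-knob handle (left or right of the other). Steel foot 110x100x8 mm; aluminium block 80 (x) x 60 (y), top 75 mm up, small cap on it to 81 mm; brass hose ports to 53 mm either side. Origin: centre of the foot's underside, on the bench. Its own -x is the way the handle pulls out, roughly towards the robot (yaw within 0.35 rad). Front face 40 mm ahead (-x) of the origin, gland nut 8 mm more.
- round_valve_knob (a joint): Travel of the round handle, m, along its valve's -x: 0 = fully home (shut), 0.040 = out at its stop (open). An over-centre spring detent holds it at both ends: starting it off either end takes about 8 N, falling towards the middle; past the middle (0.020) it snaps on to the other end by itself. Starts home (0).
- round_valve_grip (a point): Centre of the round knob: black, 40 mm diameter, 24 mm thick along the stem. It sits on a level 12 mm steel stem 50 mm above the bench, with a 20 mm steel collar behind it. Moves with the handle; axes as its valve's (-x pulls out). 90 mm ahead (-x) of the valve's origin when home, 130 mm when out.
- crucible: Small clay crucible, 58 mm across the rim, 48 mm high; loose bystander, origin at the centre of its underside.
- frit_jar: Screw-lid glass jar of frit, 46 mm diameter, 71 mm high; loose bystander, origin at the centre of its underside.
- frit_tin: Flat hinged tin, 72x95x28 mm; loose bystander, origin at the centre of its underside.

How it is judged:
By the outcome, as a careful person would: the job done as asked, in the order asked, and still so for the second after the job is handed in, with the robot touching nothing.
It also fails if it takes over 48 s, if anything falls off the work surface, if the arm or the gripper's body presses on something with over 40 N, if the wrist force passes 120 N, or if a joint passes its speed limit or range.

ROBOT

A 7-joint arm with a two-finger parallel gripper is mounted at the origin on the work surface; the furniture and walls round the work are solid. World frame = base frame: x ahead of the robot, y to its left, z up, the work surface at z = 0. Lengths are in m, angles in rad, forces in N, time in s.
With the tool pointing down it reaches from about 0.425 to 0.925 m from the base axis. Payload 6.8 kg.
Tool frame: the origin (TCP) lies at the very end of the fingers, on their centre line; the grasp point (between the pads) lies env.hold_point_z behind it (env.hold_point_z is the distance from the TCP to the grasp point, in m); z points along the fingers, y is the line along which they close (so a half turn about z gives the same grasp; the last joint's range is limited). The gripper opens to 85 mm and grips with 20 to 120 N. Pads are 22 mm wide; open, the fingers measure 114 mm over their backs; the gripper's body (76 mm by 85 mm) begins 54 mm behind the grasp point. The pads swing forward as they close: fully open they stand 13 mm farther back than shut.
Start: joints at [-0.108, 0.477, 0.022, 1.555, -0.011, 1.109, -0.083], TCP at [0.675, 0, 0.2] pointing down, gripper open.
Joint ranges: [-2.96, 2.96], [-0.34, 2.1], [-1.41, 1.46], [0.24, 2.44], [-1.37, 4.51], [0.17, 1.92], [-2.96, 2.96]. Speed limits (rad/s): [2.39, 2.39, 3.14, 3.14, 3.14, 3.14, 3.14].

INTERFACE

Orientations are given as a rotation vector (axis times angle).
In Python, from bench import env gives the robot as it stands.
- The arm moves only by the tool move_arm, never from a script. Its argument "moves" is a list of rows, each a list of 4 numbers: the shift along the world's x, y, z in m, then the turn about the world's z in degrees. In form: [[x, y, z, turn], ...]. A call has exactly 5 rows; each row is the pose to reach, as a shift and turn from the pose commanded when the call began; what a row does not reach only later rows make up. A row lasts 1/10 s, in which the tool goes at most 50 mm and 8.59 degrees, less where a joint would pass 70% of its speed; a pose out of reach is approached as far as the arm can. A call with a gripper value outside its range is refused whole. "claw" is the gripper's target within -1 to 1 (fully open at 1, half-way at 0, shut at -1), set as the call begins (left out, the last holds). The fingers move at their own pace and stop on an object; "force" is the grip in N (left out, the last holds). Time passes only in rows, so rows that repeat a pose let the fingers close, or fill a call up. It gives the time, the measured TCP pose, the force, the opening and the grip force at its end, in the units of the state.
- env.read_state(): the state, without advancing time (a new reading comes with each control period).
- env.read_camera(name): name is "scene" or "side" or "wrist"; returns a dict with "frame" (480x640x3 uint8, blue, green, red), "range_z" (480x640 float32, m along the optical axis (not along the pixel's ray), 0 where there is no reading), "intrinsics" (3x3 intrinsics, pixels), "distortion" ([k1, k2, p1, p2, k3] as OpenCV has them; the pictures are not rectified), "extrinsics" (4x4, takes a point from camera to world coordinates). Camera axes: x right, y up, looking along -z (the intrinsics and any distortion apply to the point x, -y, -z); pixel columns grow to the right and rows downward; lengths in m; the calibration is good to about 2 mm. A picture is of the moment at which its call begins.
- env.sign_off(): hands the job in; it is judged then, once.
The state is a dict: "t": time; "joints": joint angles; "joint_velocities": joint speeds; "effort": joint torques, N m; "position": TCP position; "tool_rot": TCP orientation; "wrist_force": force on the tool from outside, world axes, zero at the start; "wrist_torque": the same for the moment, N m; "grip_width": finger opening in m; "grip_force": force on a finger pad.
Only numpy, scipy, OpenCV 4.12 (cv2) and the standard library are available. Lean on these libraries where they do the work, as an engineer would, in place of code of your own. Each camera call takes 0.05 s, during which the arm holds its last target. There are 200 camera calls.

## Working session

There is one attempt and no reset: what is moved stays moved. The work goes in short steps, Python scripts to look and compute and a tool call to move; the robot and the scene stay as the last step left them, time stands still between calls to the robot, and variables do not carry over. Pictures are saved under pics/ and viewed, at most 10 in all, crops included, and the job is handed in when it is done.

Besides the shell and the picture viewer there is one more tool, called after "Call:" as name([rows], argument=value, ...), one row to a line, values as JSON. move_arm: Moves the arm, as the interface text tells. Its arguments: {"type":"object","properties":{"moves":{"type":"array","items":{"type":"array","items":{"type":"number"}}},"claw":{"type":"number"},"force":{"type":"number"}},"required":["moves"]}

```bash
mkdir -p pics; ls; cat > h.py <<'E'
import numpy as np, cv2
from bench import env
def cloud(c):
    K=np.array(c["intrinsics"]);d=np.array(c["distortion"],float);E=np.array(c["extrinsics"]);z=c["range_z"]
    v,u=np.mgrid[0:480,0:640].astype(np.float32)
    p=cv2.undistortPoints(np.stack([u.ravel(),v.ravel()],1)[:,None],K,d).reshape(480,640,2)
    P=np.stack([p[...,0]*z,-p[...,1]*z,-z],-1)@E[:3,:3].T+E[:3,3]
    P[z<=0]=np.nan
    return P
E
python3 - <<'E'
from h import *
print(env.hold_point_z, {k:v for k,v in env.read_state().items() if k in("t","position","tool_rot","grip_width")})
fs=[]
for n in("scene","side","wrist"):
    c=env.read_camera(n);np.savez(n+"0.npz",**c);cv2.imwrite(f"pics/{n}0.png",c["frame"]);print(n,np.array(c["extrinsics"])[:3,3])
E
```

```text
pics
0.0187 {'t': 0.0, 'position': array([6.74339884e-01, 1.36287962e-05, 1.98602987e-01]), 'tool_rot': array([-2.22048020e+00, -2.22068585e+00,  2.18736112e-03]), 'grip_width': 0.08555905804265534}
scene [-0.28009753  1.05828895  0.90902932]
side [ 0.15250864 -0.92639578  0.7089402 ]
wrist [0.67382741 0.07647264 0.37229096]
```

View pics/scene0.png

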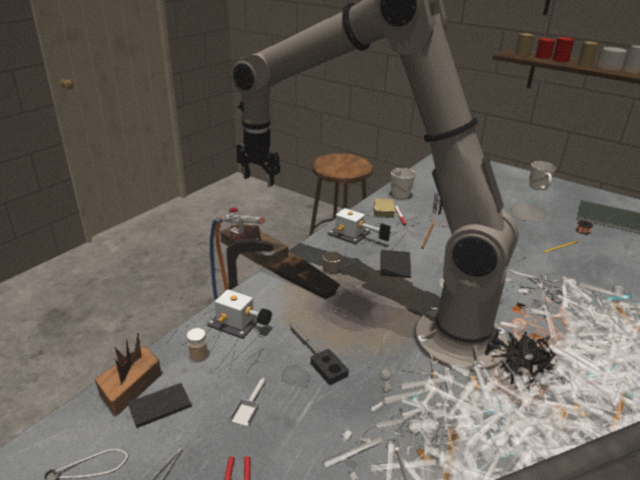

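View pics/side0.png

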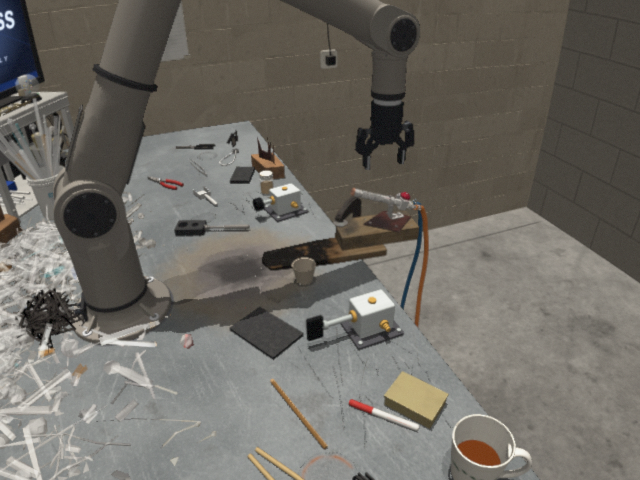

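View pics/wrist0.png

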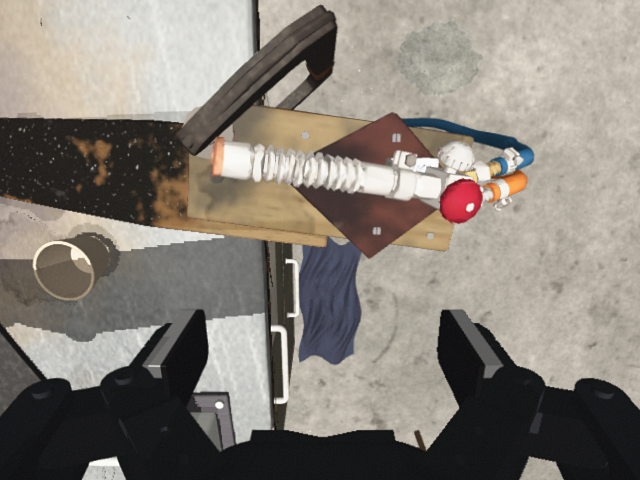

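Blade valve sits on the right (side view, block (372,313), handle (315,328)). The round valve is on the left (scene view, block (235,307), knob (264,316)). The crucible is between them, the tin in front of the blade handle, and the jar left of the round valve.

```bash
cat > m.py <<'E'
from h import *
def meas(c,ub,vb,uh,vh,r=28):
    P=cloud(c);V,U=np.mgrid[0:480,0:640];f=c["frame"].astype(int)
    hs=cv2.cvtColor(c["frame"],cv2.COLOR_BGR2HSV)
    n=(abs(U-ub)<r+5)&(abs(V-vb)<r+5)
    top=n&(abs(P[...,2]-.075)<.004)&(hs[...,1]<60)&(f.mean(-1)>110)
    Q=P[top];rect=cv2.minAreaRect((Q[:,:2]*1000).astype(np.float32))
    print("top",len(Q),"med z",np.median(Q[:,2]).round(4),"rect",np.round(rect[0],1),np.round(rect[1],1),round(rect[2],1))
    k=(abs(U-uh)<r)&(abs(V-vh)<r)&(f.max(-1)<60)&(P[...,2]>.022)&(P[...,2]<.09)
    H=P[k]
    if len(H):
        print("handle",len(H),"med",np.median(H,0).round(4),"lo",np.percentile(H,3,0).round(4),"hi",np.percentile(H,97,0).round(4))
        print("  hrect",[np.round(x,1) for x in cv2.minAreaRect((H[:,:2]*1000).astype(np.float32))])
E
python3 - <<'E'
from m import *
S=np.load("scene0.npz");D=np.load("side0.npz")
print("BLADE");meas(S,350,222,385,232,18);meas(D,372,313,315,328)
print("ROUND");meas(S,235,307,264,316,18);meas(D,284,196,259,203,16)
PS=cloud(S);PD=cloud(D)
for n,p,u,v in[("cruc",PD,303,268),("tin",PD,266,332),("jar",PD,266,178),("tin?",PS,160,405),("jar",PS,196,338),("bar",PS,322,360),("sponge",PD,415,398),("torchbase",PD,290,255)]:print(n,p[v,u].round(3))
E
```

```text
BLADE
top 169 med z 0.0766 rect [ 514.9 -269. ] [83.  64.2] 2.7
handle 146 med [ 0.3819 -0.2701  0.0582] lo [ 0.3669 -0.2768  0.0302] hi [ 0.3989 -0.2631  0.0801]
  hrect [array([ 383.3, -268.6]), array([35.1, 16.7]), np.float64(7.9)]
top 694 med z 0.0763 rect [ 513.2 -268.6] [79.9 62.6] 1.8
handle 340 med [ 0.3822 -0.2787  0.0565] lo [ 0.3673 -0.2809  0.0284] hi [ 0.3983 -0.2737  0.0795]
  hrect [array([ 382.9, -276.5]), array([32.9, 10.7]), np.float64(0.0)]
ROUND
top 405 med z 0.0763 rect [503.2 300.6] [81.9 63.1] 11.3
handle 167 med [0.4075 0.2919 0.0607] lo [0.4015 0.2708 0.0415] hi [0.4217 0.3038 0.0728]
  hrect [array([413.1, 286.6]), array([23. , 37.3]), np.float64(11.8)]
top 231 med z 0.0755 rect [492.7 344.7] [ 79.4 157.7] 11.6
handle 112 med [0.4103 0.2713 0.0577] lo [0.401  0.2619 0.0415] hi [0.4248 0.292  0.0708]
  hrect [array([411.9, 279.8]), array([23. , 37.9]), np.float64(16.6)]
cruc [ 0.442 -0.036  0.024]
tin [ 0.298 -0.205  0.009]
jar [0.479 0.427 0.063]
tin? [0.432 0.609 0.011]
jar [0.473 0.457 0.072]
bar [0.224 0.299 0.027]
sponge [ 0.494 -0.488  0.028]
torchbase [0.431 0.032 0.023]
```

Call:
move_arm([
  [-0.035,-0.028,0,-8],
  [-0.07,-0.056,0,-16],
  [-0.105,-0.084,0,-24],
  [-0.14,-0.112,0,-32],
  [-0.175,-0.14,0,-40],
], claw=-1, force=40)

```text
t: 0.65
position: [0.4983, -0.1409, 0.1994]
tool_rot: [-2.851, -1.319, 0.0]
wrist_force: [-0.1, -0.5, -0.3]
grip_width: 0.0123
grip_force: 0.0
```

Call:
move_arm([
  [-0.035,-0.028,0,-8],
  [-0.07,-0.056,0,-16],
  [-0.105,-0.084,0,-24],
  [-0.14,-0.112,0,-32],
  [-0.165,-0.134,0,-40],
])

```text
t: 1.15
position: [0.3323, -0.2752, 0.1995]
tool_rot: [-3.13, -0.262, 0.0]
wrist_force: [0.6, -0.3, 0.3]
grip_width: -0.0001
grip_force: 0.0
```

Call:
move_arm([
  [0,0,0,-8],
  [0,0,0,-8],
  [0,0,0,-8],
  [0,0,0,-8],
  [0,0,0,-8],
])

```text
t: 1.65
position: [0.3355, -0.2735, 0.1995]
tool_rot: [-3.141, -0.06, 0.0]
wrist_force: [-0.1, -0.3, 0.2]
grip_width: 0.0003
grip_force: 0.0
```

Call:
move_arm([
  [0,0,-0.04,0],
  [0,0,-0.08,0],
  [0,0,-0.12,0],
  [0,0,-0.15,0],
  [0,0,-0.166,0],
])

```text
t: 2.15
position: [0.334, -0.2728, 0.0312]
tool_rot: [-3.139, -0.059, 0.005]
wrist_force: [-0.0, 0.2, 0.4]
grip_width: 0.0
grip_force: 0.0
```

```bash
python3 - <<'E'
from h import *
s=env.read_state();print(s["position"],s["wrist_force"],s["joints"].round(2))
D=env.read_camera("side");cv2.imwrite("pics/side1.png",cv2.resize(D["frame"][240:400,220:440],None,fx=3,fy=3))
E
```

```text
[ 0.33400169 -0.27283924  0.03116742] [-0.03752149  0.18112698  0.43044991] [ 0.25  0.37  0.35  2.27 -0.24  0.54 -0.75]
```

View pics/side1.png

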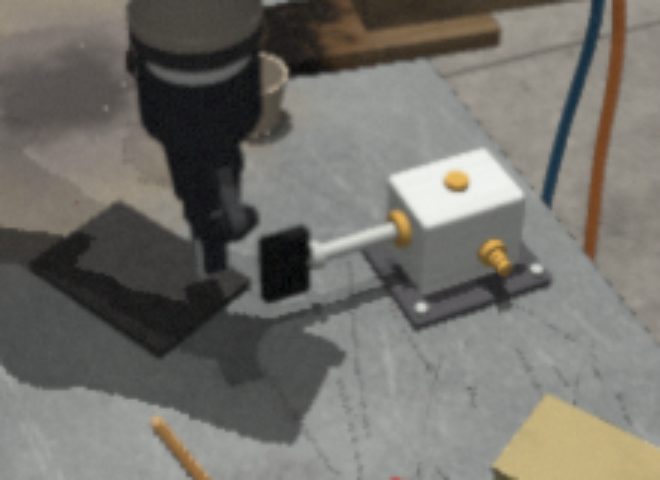

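The closed fingers stand about 15 mm in front of the blade (crop (215,270) and (285,262)), lined up with it. Now I push.

Call:
move_arm([
  [0.008,0,0,0],
  [0.016,0.001,0,0],
  [0.024,0.001,0,0],
  [0.032,0.001,0,0],
  [0.04,0.001,0,0],
])

```text
t: 2.7
position: [0.3741, -0.2726, 0.0343]
tool_rot: [-3.14, -0.055, 0.003]
wrist_force: [-4.0, 0.7, 2.1]
grip_width: -0.0003
grip_force: 2.3
```

Call:
move_arm([
  [0.006,0,0,0],
  [0.012,0,0,0],
  [0.016,0,0,0],
  [0.019,0,0,0],
  [0.021,0,0,0],
])

```text
t: 3.2
position: [0.3966, -0.2731, 0.0338]
tool_rot: [3.141, 0.055, 0.001]
wrist_force: [-3.0, -0.7, 2.0]
grip_width: 0.0003
grip_force: 2.0
```

```bash
python3 - <<'E'
from m import *
D=env.read_camera("side");meas(D,372,313,330,324,25)
cv2.imwrite("pics/side2.png",cv2.resize(D["frame"][240:400,220:440],None,fx=3,fy=3))
E
```

```text
top 690 med z 0.0764 rect [ 513.1 -268.4] [81.5 63.6] 2.4
handle 381 med [ 0.4204 -0.2775  0.0607] lo [ 0.3912 -0.2849  0.0286] hi [ 0.4387 -0.2724  0.0856]
  hrect [array([ 414.8, -277. ]), array([51.7, 14. ]), np.float64(10.3)]
```

View pics/side2.png

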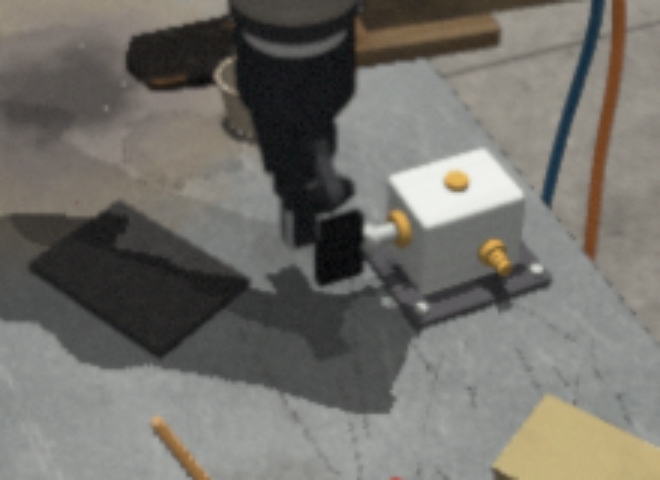

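The blade's rear edge has moved 40 mm to x 0.439 m, so it is home. I back off, lift and cross over to the round knob.

Call:
move_arm([
  [-0.015,0,0,0],
  [-0.03,-0.001,0,0],
  [-0.04,-0.001,0.01,0],
  [-0.04,-0.001,0.05,0],
  [-0.04,-0.001,0.1,0],
])

```text
t: 3.75
position: [0.3519, -0.2732, 0.1329]
tool_rot: [-3.139, -0.051, 0.009]
wrist_force: [2.2, 0.5, 0.5]
grip_width: -0.0001
grip_force: 0.0
```

Call:
move_arm([
  [0,0,0.04,0],
  [0,0,0.08,0],
  [0.01,0.04,0.08,2],
  [0.02,0.085,0.08,4],
  [0.03,0.13,0.08,6],
], claw=1)

```text
t: 4.25
position: [0.3844, -0.1433, 0.2136]
tool_rot: [-3.134, -0.217, -0.001]
wrist_force: [0.1, -0.4, -0.6]
grip_width: 0.0726
grip_force: 0.0
```

Call:
move_arm([
  [0.01,0.045,0,1],
  [0.02,0.09,0,2],
  [0.025,0.135,0,3],
  [0.03,0.18,0,4],
  [0.03,0.225,0,4],
])

```text
t: 4.75
position: [0.415, 0.0814, 0.2132]
tool_rot: [3.124, 0.327, -0.0]
wrist_force: [1.1, 0.7, -0.3]
grip_width: 0.0852
grip_force: 0.0
```

Call:
move_arm([
  [0,0.04,0,0],
  [0,0.08,0,0],
  [0,0.12,0,0],
  [0,0.16,0,0],
  [0,0.16,0,0],
])

```text
t: 5.25
position: [0.4144, 0.2451, 0.2132]
tool_rot: [-3.122, -0.338, 0.0]
wrist_force: [0.0, 0.2, 0.6]
grip_width: 0.0852
grip_force: 0.0
```

```bash
python3 - <<'E'
from m import *
s=env.read_state();print(s["position"],s["tool_rot"])
D=env.read_camera("side");meas(D,372,313,330,324,18)
W=env.read_camera("wrist");cv2.imwrite("pics/w2.png",W["frame"])
P=cloud(W);f=W["frame"].astype(int)
k=(f.max(-1)<70)&(abs(P[...,0]-.415)<.03)&(abs(P[...,1]-.282)<.035)&(P[...,2]>.03)&(P[...,2]<.08)
H=P[k];print(len(H));
if len(H): print(np.percentile(H,[3,50,97],0).round(4),cv2.minAreaRect((H[:,:2]*1000).astype(np.float32)))
E
```

```text
[0.41442711 0.24507008 0.21323652] [-3.12156161e+00 -3.38382442e-01  3.64931328e-04]
top 684 med z 0.0764 rect [ 513.5 -269.3] [80.8 61.5] 3.2
handle 340 med [ 0.4223 -0.2771  0.0566] lo [ 0.4074 -0.2795  0.029 ] hi [ 0.4387 -0.2713  0.0797]
  hrect [array([ 423.6, -274.2]), array([34.3, 11.9]), np.float64(5.8)]
1383
[[0.4046 0.2665 0.0502]
 [0.4173 0.283  0.0657]
 [0.4289 0.302  0.0695]] ((415.6260070800781, 284.4124755859375), (23.933095932006836, 38.52902603149414), 10.315988540649414)
```

View pics/w2.png

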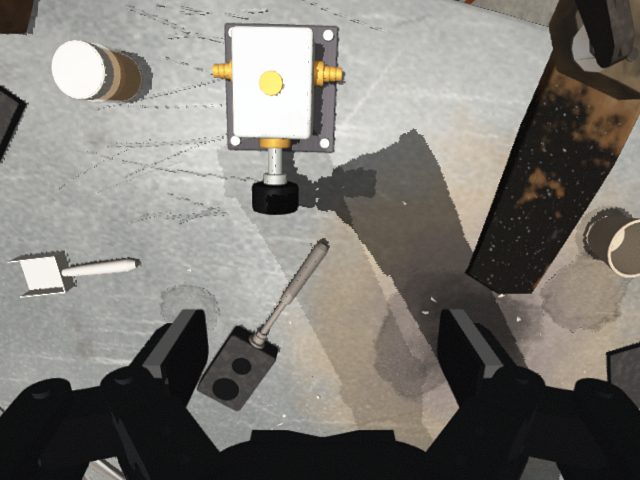

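The wrist view shows the round knob at (275,197), nearly square to the tool. A probe rod's tip is at (322,243), close to where the pull goes, so I check its height while I line up.

```bash
python3 - <<'E'
from h import *
P=cloud(env.read_camera("wrist"))
for u,v in[(322,243),(315,255),(300,280),(285,305),(262,338),(240,360)]:
    w=P[v-3:v+4,u-3:u+4].reshape(-1,3);print(np.nanmedian(w,0).round(3),np.nanmax(w[:,2]).round(4))
E
```

```text
[0.37  0.232 0.01 ] 0.0177
[0.36  0.237 0.018] 0.0197
[0.331 0.246 0.017] 0.0193
[0.295 0.255 0.012] 0.0184
[0.256 0.272 0.015] 0.0177
[0.228 0.291 0.022] 0.0235
```

Call:
move_arm([
  [0,0.02,-0.02,-1],
  [0,0.038,-0.05,-1],
  [0,0.038,-0.08,-1],
  [0,0.038,-0.1,-1],
  [0,0.038,-0.1,-1],
])

```text
t: 5.9
position: [0.4145, 0.2752, 0.1111]
tool_rot: [3.123, 0.297, -0.007]
wrist_force: [-0.0, -1.0, 0.0]
grip_width: 0.0857
grip_force: 0.0
```

Call:
move_arm([
  [0,0,0,0],
  [0,0,0,0],
  [0,0,0,0],
  [0,0,0,0],
  [0,0,0,0],
])

```text
t: 6.4
position: [0.4163, 0.2792, 0.1142]
tool_rot: [-3.127, -0.301, -0.001]
wrist_force: [-0.3, 0.7, 0.5]
grip_width: 0.0854
grip_force: 0.0
```

Call:
move_arm([
  [-0.001,0.004,-0.02,0],
  [-0.001,0.004,-0.04,0],
  [-0.001,0.004,-0.06,0],
  [-0.001,0.004,-0.075,0],
  [-0.001,0.004,-0.084,0],
])

```text
t: 6.9
position: [0.4146, 0.2827, 0.0286]
tool_rot: [3.126, 0.301, -0.002]
wrist_force: [0.6, 0.2, -0.4]
grip_width: 0.0851
grip_force: 0.0
```

Call:
move_arm([
  [0,0,0,0],
  [0,0,0,0],
  [0,0,0,0],
  [0,0,0,0],
  [0,0,0,0],
], claw=-1, force=50)

```text
t: 7.4
position: [0.4158, 0.2838, 0.0319]
tool_rot: [-3.126, -0.301, -0.003]
wrist_force: [-6.2, -3.9, 23.3]
grip_width: 0.0233
grip_force: 40.7
```

```bash
python3 - <<'E'
from h import *
s=env.read_state();print(s["position"],s["wrist_force"],s["grip_width"],s["grip_force"])
D=env.read_camera("scene");cv2.imwrite("pics/sc3.png",cv2.resize(D["frame"][230:370,170:370],None,fx=3,fy=3))
E
```

```text
[0.4158072  0.28376098 0.03194038] [-6.21924649 -3.94390768 23.25197962] 0.023254926155129068 40.713356137275696
```

View pics/sc3.png

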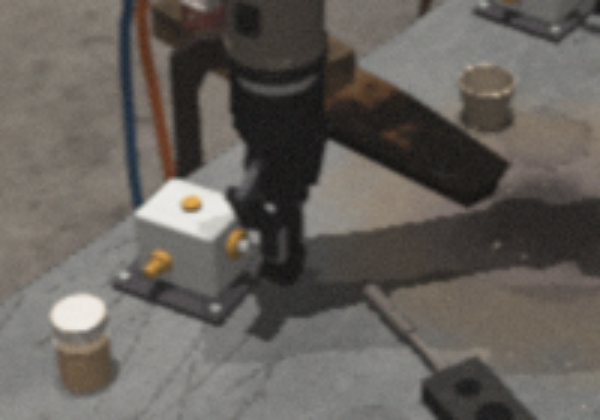

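The fingers closed on the upper part of the knob: opening 23 mm and 23 N upward. I reopen, go about 11 mm lower and grip again.

Call:
move_arm([
  [0,0,0,0],
  [0,0,0,0],
  [0,0,0,0],
  [0,0,0,0],
  [0,0,0,0],
], claw=1)

```text
t: 7.95
position: [0.4149, 0.283, 0.0295]
tool_rot: [3.127, 0.301, -0.0]
wrist_force: [-0.4, 0.4, 0.2]
grip_width: 0.0855
grip_force: 0.0
```

Call:
move_arm([
  [0,0,-0.004,0],
  [0,0,-0.008,0],
  [0,0,-0.011,0],
  [0,0,-0.011,0],
  [0,0,-0.011,0],
])

```text
t: 8.45
position: [0.4149, 0.283, 0.0184]
tool_rot: [3.127, 0.301, -0.0]
wrist_force: [0.0, 0.1, 0.3]
grip_width: 0.0855
grip_force: 0.0
```

Call:
move_arm([
  [0,0,0,0],
  [0,0,0,0],
  [0,0,0,0],
  [0,0,0,0],
  [0,0,0,0],
], claw=-1, force=40)

```text
t: 8.95
position: [0.415, 0.2836, 0.0192]
tool_rot: [-3.126, -0.301, -0.001]
wrist_force: [-2.4, 0.9, 5.9]
grip_width: 0.0374
grip_force: 39.5
```

Call:
move_arm([
  [-0.006,-0.001,0,0],
  [-0.012,-0.002,0,0],
  [-0.018,-0.003,0,0],
  [-0.024,-0.005,0,0],
  [-0.03,-0.006,0,0],
])

```text
t: 9.45
position: [0.3851, 0.2781, 0.0192]
tool_rot: [-3.125, -0.301, -0.002]
wrist_force: [-2.7, 2.5, 7.7]
grip_width: 0.0371
grip_force: 42.4
```

Call:
move_arm([
  [-0.005,-0.001,0,0],
  [-0.009,-0.002,0,0],
  [-0.012,-0.002,0,0],
  [-0.013,-0.002,0,0],
  [-0.013,-0.002,0,0],
])

```text
t: 9.95
position: [0.3756, 0.2765, 0.0193]
tool_rot: [-3.124, -0.299, -0.01]
wrist_force: [10.3, 2.5, -5.7]
grip_width: 0.0373
grip_force: 40.9
```

```bash
python3 - <<'E'
from m import *
s=env.read_state();print(s["position"],s["wrist_force"],s["grip_width"],s["grip_force"])
D=env.read_camera("scene");cv2.imwrite("pics/sc4.png",cv2.resize(D["frame"][230:370,170:370],None,fx=3,fy=3))
E
```

```text
[0.37561539 0.27645741 0.01934572] [10.2544288   2.52165162 -5.71241502] 0.037301645146772734 40.91986656188965
```

View pics/sc4.png

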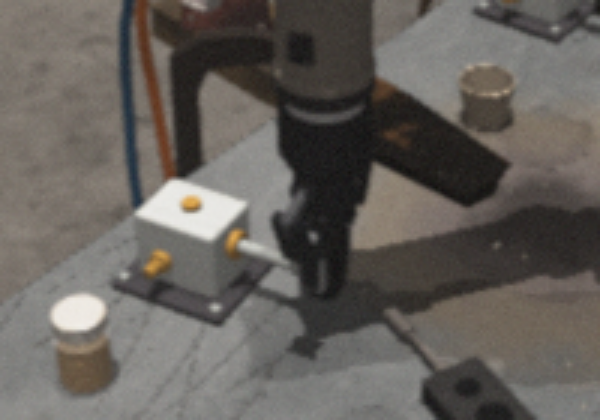

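The stem is fully out and the stop resists with 10 N. I release and lift clear.

Call:
move_arm([
  [0,0,0,0],
  [0,0,0,0],
  [0,0,0,0],
  [0,0,0,0],
  [0,0,0,0],
], claw=0.5)

```text
t: 10.5
position: [0.3716, 0.2748, 0.0185]
tool_rot: [3.127, 0.301, -0.001]
wrist_force: [0.2, 0.9, -0.3]
grip_width: 0.0637
grip_force: 0.0
```

Call:
move_arm([
  [0,0,0.02,0],
  [0,0,0.05,0],
  [0,0,0.09,0],
  [0,0,0.13,0],
  [0,0,0.17,0],
])

```text
t: 11.0
position: [0.3715, 0.2746, 0.1901]
tool_rot: [3.127, 0.301, -0.001]
wrist_force: [0.0, 1.3, -0.7]
grip_width: 0.0642
grip_force: 0.0
```

Call:
move_arm([
  [0,-0.04,0,0],
  [0,-0.08,0,0],
  [0.02,-0.12,0,0],
  [0.03,-0.16,0,0],
  [0.03,-0.16,0,0],
])

```text
t: 11.5
position: [0.4026, 0.1097, 0.1885]
tool_rot: [3.127, 0.288, -0.001]
wrist_force: [0.0, -0.2, -0.6]
grip_width: 0.0642
grip_force: 0.0
```

```bash
python3 - <<'E'
from m import *
s=env.read_state();print(s["t"],s["position"],s["wrist_force"])
S=env.read_camera("scene");D=env.read_camera("side")
meas(S,235,307,276,320,20);meas(D,372,313,330,324,18)
PD=cloud(D);PS=cloud(S);print(PD[268,303].round(3),PS[338,196].round(3),PD[398,415].round(3))
cv2.imwrite("pics/sc5.png",S["frame"])
E
```

```text
11.5 [0.40256024 0.10968027 0.18852291] [ 0.00262882 -0.23961253 -0.55733663]
top 415 med z 0.0762 rect [504.2 299.6] [82.  64.9] 9.9
handle 168 med [0.3681 0.2836 0.0608] lo [0.3624 0.2628 0.0386] hi [0.3817 0.2962 0.0726]
  hrect [array([373. , 278.2]), array([22. , 38.6]), np.float64(6.2)]
top 682 med z 0.0763 rect [ 512.7 -268.9] [81.2 61.1] 1.8
handle 340 med [ 0.4222 -0.2771  0.0566] lo [ 0.4076 -0.2795  0.0285] hi [ 0.4387 -0.2714  0.0798]
  hrect [array([ 423.5, -274.6]), array([33.7, 11.8]), np.float64(3.7)]
[ 0.443 -0.035  0.024] [0.472 0.458 0.073] [ 0.493 -0.489  0.03 ]
```

View pics/sc5.png

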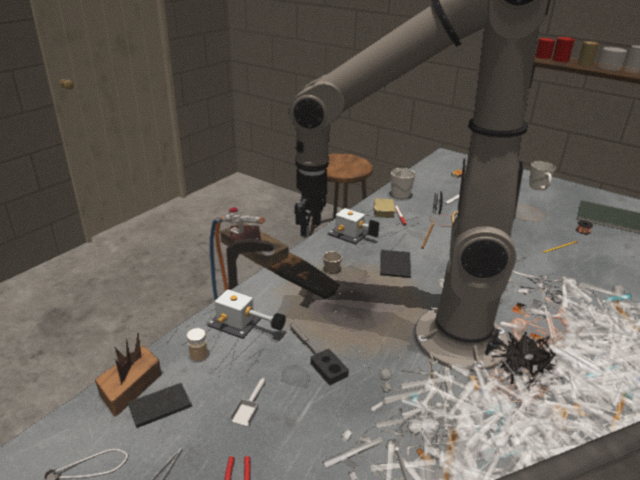

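The round knob is out by about 40 mm (278,321), the blade is home (373,228), and the crucible, jar and tin have not moved. I hand it in.

```bash
python3 -c "
from bench import env
print(env.sign_off())"
```

```text
the job is handed in; nothing more can be done
None
```

The blade valve was pushed fully home first, then the round knob was pulled out to its stop (about 40 mm), where it stayed after release; crucible, jar and tin did not move, and the job was handed in at about 11.6 s.

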